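Rock the connector covers on the surface plate and reject the warped one

TASK

One of the two connector covers on the granite plate is warped. Find it by rocking: press gently with the closed fingertips on the corners at the end away from the connector, and hold the one that gives down for a moment once it has rocked. Then lift that cover by its connector and set it gently, level and near the middle, in the red reject tray; leave the flat cover where it lies and disturb nothing else.

Things in the scene. Friction and masses are not known exactly. Their poses are not given: they have to be found in the camera images.
- spot_left (a point): Point on top of the granite (y = +100 mm in its frame, axes as the granite) where the left cover lies at the start: the cover's centre is within 5 mm of it, its long side within 0.06 rad of the x axis. Cover: aluminium plate 140 x 100 x 4 mm (x by y), top 12 mm above the granite, on four black pads 8 mm tall under x = +-60, y = +-40 mm. See granite for the connector and the warp
- spot_right (a point): Point on top of the granite (y = -100 mm in its frame, axes as the granite) where the right cover lies at the start: the cover's centre is within 5 mm of it, its long side within 0.06 rad of the x axis. Cover: aluminium plate 140 x 100 x 4 mm (x by y), top 12 mm above the granite, on four black pads 8 mm tall under x = +-60, y = +-40 mm. See granite for the connector and the warp
- granite: Granite plate, fixed, 280 x 420 x 40 mm, origin under its centre. Two look-alike covers (0.25-0.5 kg) lie on it, each with a steel connector, 29 mm diameter, 46 mm tall on the plate, 30 mm towards -x from its centre: the grip. One, left or right, is warped: 1 N on one of its two +x corners, above the pad, rocks it down 3.4 mm (0.05 rad) till the pad stops it; let go, it falls back. All else is firm
- red_tray: Red reject tray, fixed, outside 200 x 170 mm (local x by y), 30 mm tall, walls 5 mm, floor 5 mm thick; origin at centre of underside. It stands to the left or to the right of the granite
- grey_tray: Grey spares tray of the same size, on the other side of the granite, with a breaker, a nut and a cap in it; leave it alone
- breaker_one: bystander: single white circuit breaker, 70 x 18 x 70 mm, in the grey tray; origin at centre of underside
- lock_nut: bystander: brass ring nut, 38 mm across, 8 mm tall, in the grey tray; origin at centre of underside
- dust_cap: bystander: black cap, 32 mm across, 22 mm tall, in the grey tray; origin at centre of underside

How it is judged (in metres and radians):
On the way:
1. the warped cover has been rocked: pressed down at its loose corner and held tilted for 0.2 s on the granite, not shoved aside (angle between cover_p_c0's own z axis and vertical between 0.03 and 0.08 rad and contact force between the fingers and cover_p_c0 above 0.7 N and z of cover_p_c0 in the frame of granite below 0.056 m and distance of cover_p_c0 from where it was at the start of the episode below 0.03 m), for 0.2 s.
At the end, for the whole second after the job is handed in: The warped cover stands on its pads on the floor of the red tray, its centre within 50 mm of the tray's centre each way and within 0.1 rad of level; the flat cover still lies on the granite, level and within 30 mm of where it was (x of cover_p_c0 in the frame of red_tray between -0.05 and 0.05 m and y of cover_p_c0 in the frame of red_tray between -0.05 and 0.05 m and z of cover_p_c0 in the frame of red_tray below 0.019 m and angle between cover_p_c0's own z axis and vertical below 0.1 rad and distance of cover_q_c0 from where it was at the start of the episode below 0.03 m and angle between cover_q_c0's own z axis and vertical below 0.03 rad and z of cover_q_c0 in the frame of granite below 0.054 m); the robot touches nothing.
It fails at once if a cover's plate was pressed with more than 25 N (contact force between any of cover_p_c0, cover_q_c0 and the fingers above 25 N).
It fails at once if a cover was dropped or pushed hard into the red tray (over 35 N on a pad or its plate) (contact force between any of cover_p_c0, cover_p_c2, cover_p_c3, cover_p_c4, cover_p_c5, cover_q_c0, cover_q_c2, cover_q_c3, cover_q_c4, cover_q_c5 and red_tray above 35 N).
It fails at once if a cover was tipped by more than 0.5 rad (angle between any of cover_p_c0, cover_q_c0's own z axis and vertical above 0.5 rad).
It fails at once if one of the loose bystanders (in the grey tray, or the breakers, terminal strip and screwdriver behind the granite) was moved by more than 15 mm (distance of any of breaker_row_c0, breaker_one, lock_nut, dust_cap, screwdriver_c0, terminal_strip_c0 from where it was at the start of the episode above 0.015 m).
It also fails if it takes over 69 s, if anything falls off the work surface, if the arm or the gripper's body presses on something with over 40 N, if the wrist force passes 120 N, or if a joint passes its speed limit or range.

ROBOT

A 6-joint arm with a two-finger parallel gripper is mounted at the origin on the work surface. World frame = base frame: x ahead of the robot, y to its left, z up, the work surface at z = 0. Lengths are in mm, angles in rad, forces in N, time in s.
With the tool pointing down it reaches from about 400 to 825 mm from the base axis. Payload 7 kg.
Tool frame: the origin (TCP) lies at the centre of the arm's flange, where the gripper is bolted on; the fingertips stand 178 mm ahead of it and the grasp point (between the pads) lies 159 mm ahead of it (robot.tcp_to_grasp is the distance from the TCP to the grasp point, in mm); x points along the fingers, y is the direction in which the jaws open and shut, and the axes are right-handed (so a half turn about x gives the same grasp; the last joint's range is limited). The gripper opens to 88 mm and grips with 3 to 60 N. Pads are 19 mm wide; open, the fingers measure 130 mm over their backs; the gripper's body (78 mm by 193 mm) begins 47 mm behind the grasp point.
Start: joints at [1.397, 0.359, 0.012, 0, -1.224, -0.288], TCP at [300.758, 604.269, 404.661] pointing down, gripper open.
Joint ranges: [-3.07, 3.07], [-1.43, 2.12], [-1.02, 1.25], [-3.03, 1.67], [-3.05, -0], [-3.03, 3.03]. Speed limits (rad/s): [2.39, 2.39, 3.01, 3.14, 3.14, 3.14].

INTERFACE

Orientations are given as a unit quaternion [w, x, y, z].
In Python, from cell import readout, optics, job, spotter, robot gives the robot as it stands. The module is installed in compiled form; this text tells all that it offers.
- The arm moves only by the tool send_rows, never from a script. Its argument "moves" is a list that holds one entry, the list of rows, each a list of 5 numbers: the opening, from 0 (shut) to 1 (fully open), then the shift along the tool's x, y, z in m, then the turn about the tool's x in rad. In form: [[[jaw, dx, dy, dz, spin], ...]]. A call has 1 to 8 rows; each row is the pose to reach, as a shift and turn from the pose commanded when the call began, along the tool's axes at that moment; what a row does not reach only later rows make up. A row lasts 1/12 s, in which the tool goes at most 41.7 mm and 7.16 degrees, less where a joint would pass 70% of its speed; a pose out of reach is approached as far as the arm can. A call with a gripper value outside its range is refused whole. The fingers move at their own pace and stop on an object; the grip force is fixed at half the most. Time passes only in rows, so rows that repeat a pose let the fingers close. It gives the time, the measured TCP pose, the force and the opening at its end, in the units of the state.
- readout.state(): the state, without advancing time (a new reading comes with each control period).
- optics.capture(name): name is "side" or "top" or "wrist"; returns a dict with "img" (480x640x3 uint8, blue, green, red), "z_map" (480x640 float32, mm along the optical axis (not along the pixel's ray), 0 where there is no reading), "camera_matrix" (3x3 intrinsics, pixels), "world_from_camera" (4x4, takes a point from camera to world coordinates). Camera axes: x right, y up, looking along -z (the intrinsics and any distortion apply to the point x, -y, -z); pixel columns grow to the right and rows downward; lengths in mm; the calibration is good to about 2 mm. A picture is of the moment at which its call begins.
- job.finish_job(): hands the job in, once; it reports no verdict.
Trained networks look in a picture, given as the dict that the camera call returned (one of the last four; its "shot" number tells which), for a name from the list of things; names that differ only in an ending like _2 or _b are one class to them, and where a whole thing is asked for, a point or a joint stands for the part that bears it (a point fixed in the world has none). Each returns a list of dicts, best first, with "p" (0 to 1); they miss things now and then, are a little off and sometimes report something else, mostly with a low value. They report only what shows in the picture. A call takes as long as a camera call.
- spotter.recognise(picture, query): "position" ([x, y, z] in mm, in world coordinates, good to about 4 mm: the middle of the surface that is visible of it).
- spotter.silhouettes(picture, query): "mask" (480x640 bool, what is visible of it).
- spotter.spot_point(picture, query): "position" ([x, y, z] in mm, in world coordinates, good to about 4 mm: a listed point, or the origin of a listed thing).
The state is a dict: "time_s": time; "qpos": joint angles; "joint_vel": joint speeds; "joint_efforts": joint torques, N m; "eef_pos": TCP position; "tcp_rot": TCP orientation; "wrist_force": force on the tool from outside, world axes, zero at the start; "wrist_torque": the same for the moment, N m; "gripper_width": finger opening in mm.
Only numpy, scipy, OpenCV 4.12 (cv2) and the standard library are available. Lean on these libraries where they do the work, as an engineer would, in place of code of your own. Each camera call takes 0.05 s, during which the arm holds its last target. There are 200 camera calls.

## Working session

There is one attempt and no reset: what is moved stays moved. The work goes in short steps, Python scripts to look and compute and a tool call to move; the robot and the scene stay as the last step left them, time stands still between calls to the robot, and variables do not carry over. Pictures are saved under pics/ and viewed, about 8 in all and at most 12, crops included, and the job is handed in when it is done.

Besides the shell and the picture viewer there is one more tool, called after ">>>" in YAML: its name, and indented under it one key for each argument. send_rows: Moves the arm, as the interface text tells. Its arguments: {"type":"object","properties":{"moves":{"type":"array"}},"required":["moves"]}

```bash
mkdir -p pics; cat > h.py <<'E'
import numpy as np, cv2
from cell import readout, optics, job, spotter, robot
def world(c):
    K=c["camera_matrix"];T=c["world_from_camera"];z=c["z_map"]
    v,u=np.mgrid[0:480,0:640]
    X=(u-K[0,2])/K[0,0]*z;Y=-(v-K[1,2])/K[1,1]*z
    P=np.stack([X,Y,-z,np.ones_like(z)],-1)@T.T
    return P[...,:3]
def proj(c,p):
    q=np.linalg.inv(c["world_from_camera"])@np.append(p,1);K=c["camera_matrix"]
    return K[0,0]*q[0]/-q[2]+K[0,2],K[1,1]*-q[1]/-q[2]+K[1,2]
E
python3 - <<'E'
from h import *
np.set_printoptions(precision=1,suppress=True)
for n in("top","side"):
    c=optics.capture(n);cv2.imwrite(f"pics/{n}0.png",c["img"])
    print(n,c["world_from_camera"].tolist(),c["camera_matrix"].tolist())
    W=world(c)
    for q in("spot_left","spot_right","granite","red_tray","grey_tray"):
        r=spotter.spot_point(c,q)[:2];m=spotter.silhouettes(c,q)[:2]
        print(q,[(np.round(a["position"],0),round(a["p"],2)) for a in r],[(np.round(a["p"],2),a["mask"].sum(),np.round(np.median(W[a["mask"]],0)), np.round(cv2.minAreaRect(W[a["mask"]][:,:2].astype(np.float32)),1) if 0 else cv2.minAreaRect(W[a["mask"]][:,:2].astype(np.float32))) for a in m])
print(readout.state())
E
```

```text
top [[0.013282778641518058, 0.9881005838407005, -0.15323447394508483, 253.0299652029512], [-0.9997019141668284, 0.016262744022549715, 0.018210051291417187, 10.623522343511187], [0.020485375338017454, 0.15294691683889372, 0.9880220594838643, 1563.0318267386422], [0.0, 0.0, 0.0, 1.0]] [[575.2429576569006, 0.0, 321.81142517306387], [0.0, 575.2429576569006, 239.2872231824307], [0.0, 0.0, 1.0]]
spot_left [] [(np.float64(0.59), np.int64(12447), array([551.,  11.,  40.]), ((487.1973876953125, -0.9444732666015625), (461.8008117675781, 435.869873046875), 7.158771514892578))]
spot_right [] [(np.float64(0.73), np.int64(12419), array([551.,  11.,  40.]), ((488.03973388671875, -0.90045166015625), (463.4239501953125, 435.5494689941406), 7.200486183166504))]
granite [(array([567.,   6.,   1.]), 0.71)] [(np.float64(0.59), np.int64(12545), array([552.,  11.,  40.]), ((487.4981689453125, -0.4244537353515625), (462.7469787597656, 434.6468505859375), 7.000895977020264))]
red_tray [(array([431., 376.,  -1.]), 0.72)] [(np.float64(0.64), np.int64(4824), array([423., 381.,   6.]), ((399.18243408203125, 232.
[... 1640 characters left out ...]
5639648438, -72.5498046875), (1184.104736328125, 248.9595947265625), 69.03785705566406))]
grey_tray [(array([ 414., -384.,    0.]), 0.95)] [(np.float64(0.61), np.int64(10387), array([ 399., -390.,    8.]), ((232.73081970214844, -409.6274719238281), (663.6087646484375, 222.29281616210938), 10.782445907592773))]
{'time_s': 1.1, 'qpos': array([ 1.4,  0.4,  0. ,  0. , -1.2, -0.3]), 'joint_vel': array([ 0., -0., -0., -0., -0.,  0.]), 'joint_efforts': array([  0. , -58.2,  29.3,   7. ,   0. ,  -0. ]), 'eef_pos': array([300.8, 604.3, 404.7]), 'tcp_rot': array([-0.2,  0.7, -0.2, -0.7]), 'wrist_force': array([-0.2, -0.6, -0.2]), 'wrist_torque': array([0., 0., 0.]), 'gripper_width': 87.74551613231115}
```

View pics/top0.png

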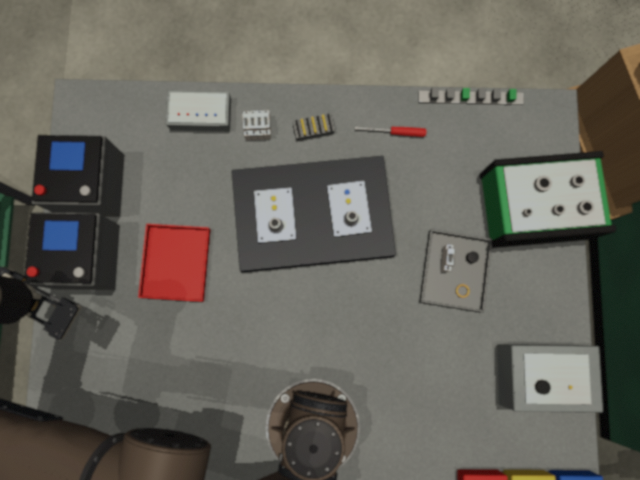

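```bash
python3 - <<'E'
from h import *
np.set_printoptions(precision=2,suppress=True)
c=optics.capture("top");W=world(c)
z=W[...,2];ok=c["z_map"]>0
R=(W[...,0]>380)&(W[...,0]<760)&(abs(W[...,1])<240)&ok
def rect(m,mn):
    n,l,s,_=cv2.connectedComponentsWithStats(m.astype(np.uint8))
    for i in range(1,n):
        if s[i,4]>mn:
            P=W[l==i];print(s[i,4],P.mean(0),P.std(0),cv2.minAreaRect(P[:,:2].astype(np.float32)))
print("plates");rect(R&(z>48)&(z<57),300)
print("conn");rect(R&(z>85)&(z<110),40)
print("granite");rect(R&(z>33)&(z<120),1000)
print("tray rim");rect((abs(W[...,1])>250)&(abs(W[...,1])<520)&(W[...,0]>250)&(W[...,0]<600)&(z>24)&(z<36)&ok,100)
for k in (45,50,52,54): print(k,(R&(abs(z-k)<1)).sum())
print(readout.state()["tcp_rot"],robot.tcp_to_grasp)
from scipy.spatial.transform import Rotation as Ro
print(Ro.from_quat(readout.state()["tcp_rot"],scalar_first=True).as_matrix())
E
```

```text
plates
1411 [573.96 -86.89  52.25] [40.8  29.85  2.37] ((573.32666015625, -88.71597290039062), (141.0127410888672, 101.57777404785156), 8.583986282348633)
1448 [553.08 111.09  52.27] [41.04 30.3   2.34] ((551.447998046875, 111.94602966308594), (140.21572875976562, 102.35957336425781), 6.517056941986084)
conn
102 [542.55 -91.79  96.97] [7.55 7.3  3.62] ((543.1716918945312, -91.45829772949219), (26.006071090698242, 27.092226028442383), 88.23250579833984)
100 [521.03 107.34  97.08] [7.29 7.16 4.02] ((521.4867553710938, 107.8217544555664), (26.24625587463379, 26.572174072265625), 0.9828615784645081)
granite
15418 [560.16   9.99  43.45] [ 81.2  120.15   8.77] ((563.7972412109375, 9.396987915039062), (281.4492492675781, 420.31005859375), 6.615156650543213)
tray rim
292 [484.16 367.79  29.37] [40.5  69.74  2.95] ((457.03997802734375, 376.7069091796875), (171.5421142578125, 133.7025604248047), 87.31326293945312)
535 [ 415.51 -384.13   29.59] [77.05 70.1   2.97] ((422.48541259765625, -383.2903137207031), (174.91819763183594, 218.8984832763672), 81.58777618408203)
177 [333.94 371.91  29.82] [14.27 61.39  2.77] ((350.9974060058594, 380.7666015625), (61.348533630371094, 171.28060913085938), 0.08163852244615555)
45 984
50 751
52 752
54 699
[ 0.16 -0.69  0.16  0.69] 159.3
[[-0.   -0.45 -0.9 ]
 [ 0.   -0.9   0.45]
 [-1.   -0.    0.  ]]
```

The top view shows the black granite with the left cover at about (274,215) and the right cover at about (349,208). The connectors are at (276,225) and (351,218). The red tray is at (175,262), the left side of the granite. First I move over the left cover.

```bash
cat >> h.py <<'E'
from scipy.spatial.transform import Rotation as Ro
def to(x,y,z,yaw):
    "tip target (mm) and tool-y yaw (deg) -> tool shift in m, spin in rad"
    s=readout.state();R=Ro.from_quat(s["tcp_rot"],scalar_first=True).as_matrix()
    d=R.T@(np.array([x,y,z+178])-s["eef_pos"])
    y0=np.degrees(np.arctan2(R[1,1],R[0,1]));sp=-((yaw-y0+180)%360-180)
    print("to",(x,y,z,yaw),"d",np.round(d/1000,4),"spin",round(np.radians(sp),3),"yaw now",round(y0,2),"tip",np.round(s["eef_pos"]-[0,0,178],1),"F",np.round(s["wrist_force"],2))
E
python3 -c "
from h import *
to(560,110,220,-173.5)"
```

```text
to (560, 110, 220, -173.5) d [ 0.0066  0.327  -0.4523] spin 0.996 yaw now -116.46 tip [300.8 604.3 226.7] F [ 0.37 -0.55 -0.47]
```

>>> send_rows:
  moves:
    - [[0, 0.005, 0.18, -0.25, 1.0], [0, 0.005, 0.18, -0.25, 1.0], [0, 0.005, 0.18, -0.25, 1.0], [0, 0.005, 0.18, -0.25, 1.0], [0, 0.005, 0.18, -0.25, 1.0], [0, 0.005, 0.18, -0.25, 1.0], [0, 0.005, 0.18, -0.25, 1.0], [0, 0.005, 0.18, -0.25, 1.0]]

```text
time_s: 1.82
eef_pos: [445.4, 327.9, 400.0]
tcp_rot: [-0.474, 0.525, -0.474, -0.525]
wrist_force: [-0.5, 0.4, -0.3]
gripper_width: 40.3
```

```bash
python3 -c "
from h import *
to(560,110,220,-173.5)"
```

```text
to (560, 110, 220, -173.5) d [ 0.0021 -0.092  -0.2283] spin -0.013 yaw now -174.22 tip [445.4 327.9 222. ] F [-0.48  0.4  -0.34]
```

>>> send_rows:
  moves:
    - [[0, 0.002, -0.092, -0.228, 0], [0, 0.002, -0.092, -0.228, 0], [0, 0.002, -0.092, -0.228, 0], [0, 0.002, -0.092, -0.228, 0], [0, 0.002, -0.092, -0.228, 0], [0, 0.002, -0.092, -0.228, 0], [0, 0.002, -0.092, -0.228, 0], [0, 0.002, -0.092, -0.228, 0]]

```text
time_s: 2.48
eef_pos: [561.3, 113.1, 397.4]
tcp_rot: [0.473, -0.526, 0.473, 0.526]
wrist_force: [-0.4, 0.3, -0.2]
gripper_width: 0.3
```

```bash
python3 - <<'E'
from h import *
np.set_printoptions(precision=2,suppress=True)
c=optics.capture("wrist");W=world(c);cv2.imwrite("pics/w0.png",c["img"])
z=W[...,2];ok=c["z_map"]>0
R=(W[...,0]>380)&(W[...,0]<760)&(abs(W[...,1])<240)&ok
def rect(m,mn):
    n,l,s,_=cv2.connectedComponentsWithStats(m.astype(np.uint8))
    for i in range(1,n):
        if s[i,4]>mn:
            P=W[l==i];print(s[i,4],P.mean(0),np.median(P,0),cv2.minAreaRect(P[:,:2].astype(np.float32)))
rect(R&(z>47)&(z<57),1000)
rect(R&(z>90)&(z<104),200)
m=R&(z>30)&(z<46);print("granite z",np.median(z[m]))
s=readout.state();print(s["gripper_width"],s["time_s"])
to(607,157.5,60,-173.5)
E
```

```text
19178 [558.58 106.13  53.28] [562.   103.57  53.24] ((554.6220703125, 109.07604217529297), (140.36813354492188, 99.9365234375), 6.12113094329834)
1374 [525.3  104.73  98.92] [525.38 104.53  99.21] ((524.9740600585938, 105.77783966064453), (28.076404571533203, 27.904560089111328), 62.07587432861328)
granite z 41.15964855575078
0.7698236519731829 2.5333
to (607, 157.5, 60, -173.5) d [ 0.16 -0.05  0.04] spin -0.007 yaw now -173.88 tip [560.9 114.2 219.5] F [-0.6   0.16  0.81]
```

View pics/w0.png

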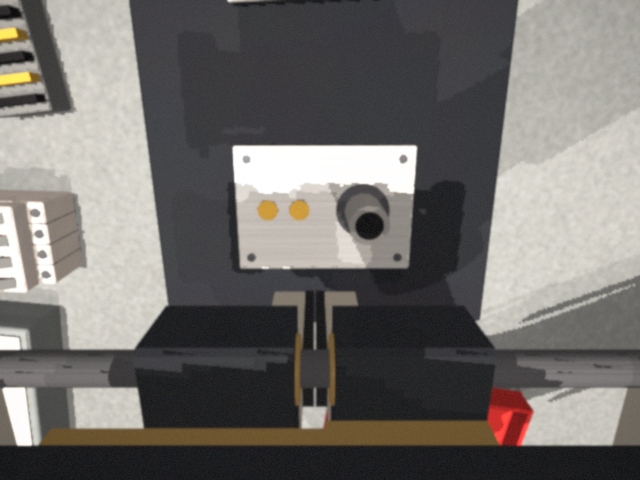

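The wrist picture shows the left cover (corners about (233,146) to (415,268)) with its connector at about (367,215), and the closed fingers at (315,300). The two views agree within 3 mm, with the plate top at z of 52–53. I now go to the +x,+y corner.

>>> send_rows:
  moves:
    - [[0, 0.08, -0.05, 0.038, -0.007], [0, 0.08, -0.05, 0.038, -0.007], [0, 0.08, -0.05, 0.038, -0.007], [0, 0.12, -0.05, 0.038, -0.007], [0, 0.155, -0.05, 0.038, -0.007], [0, 0.161, -0.05, 0.038, -0.007], [0, 0.161, -0.05, 0.038, -0.007], [0, 0.161, -0.05, 0.038, -0.007]]

```text
time_s: 3.2
eef_pos: [606.6, 159.4, 238.1]
tcp_rot: [-0.47, 0.529, -0.469, -0.528]
wrist_force: [1.0, -0.2, 0.3]
gripper_width: 0.5
```

```bash
python3 -c "
from h import *
to(608,156.7,57,-173.7)"
```

```text
to (608, 156.7, 57, -173.7) d [ 0.0031 -0.0011 -0.0029] spin 0.008 yaw now -173.25 tip [606.6 159.4  60.1] F [ 1.04 -0.18  0.31]
```

>>> send_rows:
  moves:
    - [[0, 0.002, 0, -0.002, 0.005], [0, 0.004, 0, -0.002, 0.005], [0, 0.005, 0, -0.002, 0.005], [0, 0.005, 0, -0.002, 0.005]]

```text
time_s: 3.53
eef_pos: [606.5, 156.3, 232.7]
tcp_rot: [-0.472, 0.527, -0.471, -0.527]
wrist_force: [-0.1, -0.3, 0.0]
gripper_width: 0.2
```

>>> send_rows:
  moves:
    - [[0, 0.0005, 0, 0, 0], [0, 0.001, 0, 0, 0], [0, 0.001, 0, 0, 0]]

```text
time_s: 3.78
eef_pos: [606.4, 156.2, 230.8]
tcp_rot: [-0.472, 0.527, -0.471, -0.527]
wrist_force: [-0.5, 0.5, -0.6]
gripper_width: 0.4
```

>>> send_rows:
  moves:
    - [[0, 0.0005, 0, 0, 0], [0, 0.001, 0, 0, 0], [0, 0.001, 0, 0, 0]]

```text
time_s: 4.03
eef_pos: [606.5, 156.3, 230.4]
tcp_rot: [-0.471, 0.527, -0.471, -0.527]
wrist_force: [-2.3, -0.4, 6.7]
gripper_width: 0.6
```

Firm at this corner: 6.7 N with no travel. Next I try the left −y corner.

>>> send_rows:
  moves:
    - [[0, -0.007, 0, 0, 0], [0, -0.007, -0.001, -0.04, 0], [0, -0.007, -0.001, -0.08, 0], [0, -0.007, -0.001, -0.08, 0], [0, -0.003, -0.001, -0.08, 0], [0, -0.002, -0.001, -0.08, 0], [0, -0.002, -0.001, -0.08, 0], [0, -0.002, -0.001, -0.08, 0]]

```text
time_s: 4.7
eef_pos: [616.2, 77.8, 231.5]
tcp_rot: [0.471, -0.527, 0.471, 0.527]
wrist_force: [0.3, 0.4, 0.2]
gripper_width: 0.3
```

>>> send_rows:
  moves:
    - [[0, 0.0005, 0, 0, 0], [0, 0.001, 0, 0, 0], [0, 0.001, 0, 0, 0]]

```text
time_s: 4.95
eef_pos: [616.2, 77.5, 230.6]
tcp_rot: [0.471, -0.527, 0.471, 0.527]
wrist_force: [-0.4, -0.1, -0.3]
gripper_width: 0.5
```

>>> send_rows:
  moves:
    - [[0, 0.0005, 0, 0, 0], [0, 0.001, 0, 0, 0], [0, 0.001, 0, 0, 0]]

```text
time_s: 5.2
eef_pos: [616.2, 77.3, 230.4]
tcp_rot: [-0.472, 0.527, -0.471, -0.527]
wrist_force: [-3.7, 1.8, 6.1]
gripper_width: 0.4
```

The left cover is firm at both corners. Now the right cover, +y corner first.

>>> send_rows:
  moves:
    - [[0, -0.008, 0, 0, 0], [0, -0.008, 0.001, -0.04, -0.03], [0, -0.008, 0.001, -0.08, -0.03], [0, -0.008, 0.001, -0.12, -0.03], [0, -0.008, 0.001, -0.12, -0.03], [0, -0.003, 0.001, -0.12, -0.03], [0, -0.002, 0.001, -0.12, -0.03], [0, -0.002, 0.001, -0.12, -0.03]]

```text
time_s: 5.87
eef_pos: [628.4, -41.9, 231.2]
tcp_rot: [0.463, -0.534, 0.464, 0.534]
wrist_force: [-1.6, 0.7, -0.1]
gripper_width: 0.6
```

>>> send_rows:
  moves:
    - [[0, 0.0005, 0, 0, 0], [0, 0.001, 0, 0, 0], [0, 0.001, 0, 0, 0]]

```text
time_s: 6.12
eef_pos: [628.6, -41.6, 230.7]
tcp_rot: [-0.463, 0.534, -0.463, -0.534]
wrist_force: [0.6, 0.7, 0.0]
gripper_width: 0.7
```

>>> send_rows:
  moves:
    - [[0, 0.0005, 0, 0, 0], [0, 0.001, 0, 0, 0], [0, 0.001, 0, 0, 0]]

```text
time_s: 6.37
eef_pos: [628.7, -42.1, 229.7]
tcp_rot: [-0.464, 0.534, -0.463, -0.534]
wrist_force: [1.3, 0.0, 0.7]
gripper_width: 0.1
```

>>> send_rows:
  moves:
    - [[0, 0.0005, 0, 0, 0], [0, 0.001, 0, 0, 0], [0, 0.001, 0, 0, 0]]

```text
time_s: 6.62
eef_pos: [628.7, -42.4, 228.7]
tcp_rot: [-0.464, 0.534, -0.463, -0.534]
wrist_force: [0.2, 0.8, 1.3]
gripper_width: 0.8
```

>>> send_rows:
  moves:
    - [[0, 0.0005, 0, 0, 0], [0, 0.001, 0, 0, 0], [0, 0.001, 0, 0, 0]]

```text
time_s: 6.87
eef_pos: [628.7, -42.5, 227.7]
tcp_rot: [-0.464, 0.534, -0.463, -0.534]
wrist_force: [-0.3, 0.7, 2.1]
gripper_width: 0.8
```

It gives: the tip is 3 mm lower at only about 2 N. I press slightly further to the stop and hold.

>>> send_rows:
  moves:
    - [[0, 0.0005, 0, 0, 0], [0, 0.001, 0, 0, 0], [0, 0.001, 0, 0, 0], [0, 0.001, 0, 0, 0], [0, 0.001, 0, 0, 0], [0, 0.001, 0, 0, 0]]

```text
time_s: 7.37
eef_pos: [628.7, -42.4, 227.4]
tcp_rot: [-0.464, 0.534, -0.463, -0.534]
wrist_force: [-2.1, 1.8, 6.6]
gripper_width: 0.2
```

```bash
python3 - <<'E'
from h import *
np.set_printoptions(precision=3,suppress=True)
c=optics.capture("wrist");W=world(c);z=W[...,2];ok=c["z_map"]>0
m=(W[...,0]>500)&(W[...,0]<650)&(W[...,1]>-145)&(W[...,1]<-30)&ok&(z>45)&(z<58)
P=W[m];A=np.c_[P[:,:2]-P[:,:2].mean(0),np.ones(len(P))];k=np.linalg.lstsq(A,P[:,2],rcond=None)[0];print(len(P),k,np.hypot(*k[:2]))
to(0,0,0,0)
E
```

```text
67437 [-0.022 -0.042 53.64 ] 0.047333182598408303
to (0, 0, 0, 0) d [0.049 0.617 0.131] spin -3.0 yaw now -171.91 tip [628.7 -42.4  49.4] F [-1.52  1.55  7.48]
```

The tilt measures 0.047 rad at about 7 N, so the right cover is the warped one and its +y corner is loose. I hold a little longer, ease off, rise and re-measure.

>>> send_rows:
  moves:
    - [[0, 0, 0, 0, 0], [0, 0, 0, 0, 0], [0, -0.001, 0, 0, 0], [0, -0.002, 0, 0, 0], [0, -0.004, 0, 0, 0], [0, -0.006, 0, 0, 0], [0, -0.03, 0, 0, 0], [0, -0.07, 0, 0, 0]]

```text
time_s: 8.08
eef_pos: [626.8, -42.7, 292.7]
tcp_rot: [0.461, -0.531, 0.466, 0.536]
wrist_force: [0.8, 0.5, -1.6]
gripper_width: 0.6
```

>>> send_rows:
  moves:
    - [[0.7, -0.04, 0.04, 0, 0], [0.7, -0.08, 0.06, 0, 0], [0.7, -0.08, 0.06, 0, 0], [0.7, -0.08, 0.06, 0, 0], [0.7, -0.08, 0.06, 0, 0]]

```text
time_s: 8.5
eef_pos: [568.7, -51.0, 378.1]
tcp_rot: [-0.464, 0.534, -0.463, -0.533]
wrist_force: [0.9, -0.4, -0.6]
gripper_width: 28.3
```

```bash
python3 - <<'E'
from h import *
np.set_printoptions(precision=2,suppress=True)
c=optics.capture("wrist");W=world(c);cv2.imwrite("pics/w1.png",c["img"])
z=W[...,2];ok=c["z_map"]>0
R=(W[...,0]>380)&(W[...,0]<760)&(abs(W[...,1])<240)&ok
def rect(m,mn):
    n,l,s,_=cv2.connectedComponentsWithStats(m.astype(np.uint8))
    for i in range(1,n):
        if s[i,4]>mn:
            P=W[l==i];print(s[i,4],P.mean(0),np.median(P,0),cv2.minAreaRect(P[:,:2].astype(np.float32)))
rect(R&(z>47)&(z<57),1000)
rect(R&(z>90)&(z<104),200)
to(544.5,-92,140,-172)
E
```

```text
24053 [579.32 -92.48  53.25] [582.51 -94.27  53.2 ] ((575.6127319335938, -89.62580871582031), (140.76124572753906, 100.22573852539062), 8.096378326416016)
2278 [565.24 122.37  53.52] [565.17 123.89  53.45] ((568.1231689453125, 122.0971908569336), (61.559837341308594, 43.9943733215332), 10.84200382232666)
1702 [546.46 -94.92  99.06] [546.52 -95.    99.26] ((546.0487670898438, -94.32354736328125), (28.1373291015625, 28.257444381713867), 26.33390235900879)
314 [526.79  93.93  95.17] [527.21  93.44  95.21] ((526.0222778320312, 96.00021362304688), (26.59637451171875, 10.894962310791016), 7.862083435058594)
to (544.5, -92, 140, -172) d [ 0.06  0.03 -0.04] spin 0.001 yaw now -171.93 tip [568.9 -50.9 198.7] F [ 0.3   0.04 -1.07]
```

View pics/w1.png

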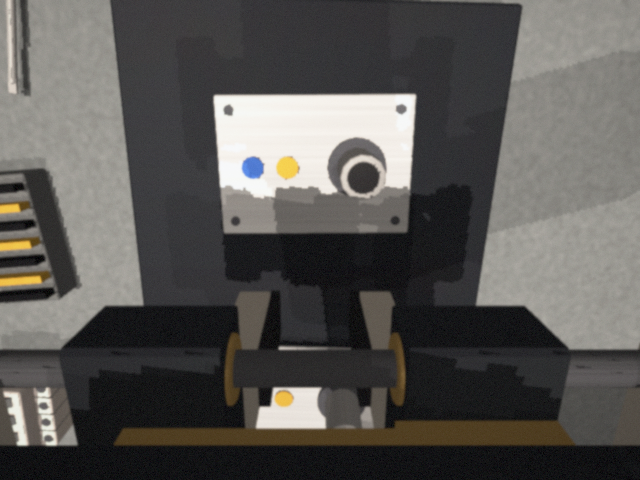

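The wrist picture shows the right cover lying flat again, with its connector at about (362,175). I go over the connector and then down.

>>> send_rows:
  moves:
    - [[0.7, 0.02, 0.03, -0.041, 0], [0.7, 0.06, 0.03, -0.041, 0], [0.7, 0.08, 0.03, -0.041, 0], [0.7, 0.08, 0.03, -0.041, 0], [0.7, 0.08, 0.03, -0.041, 0]]

```text
time_s: 8.97
eef_pos: [545.2, -95.9, 294.8]
tcp_rot: [0.462, -0.533, 0.465, 0.535]
wrist_force: [1.1, 0.8, 1.2]
gripper_width: 60.3
```

```bash
python3 - <<'E'
from h import *
print(readout.state()["gripper_width"])
to(545,-93,60,-172)
E
```

```text
60.33529211197422
to (545, -93, 60, -172) d [ 0.0568 -0.0005  0.0029] spin 0.001 yaw now -171.93 tip [545.2 -95.9 116.8] F [1.06 0.83 1.21]
```

>>> send_rows:
  moves:
    - [[0.7, 0, 0, 0, 0], [0.7, 0, 0, 0, 0]]

```text
time_s: 9.13
eef_pos: [546.4, -95.2, 298.0]
tcp_rot: [-0.464, 0.535, -0.463, -0.534]
wrist_force: [-0.0, -0.3, 0.3]
gripper_width: 61.3
```

```bash
python3 - <<'E'
from h import *
to(545,-93,60,-172)
E
```

```text
to (545, -93, 60, -172) d [0.06   0.0012 0.0025] spin 0.002 yaw now -171.87 tip [546.4 -95.2 120. ] F [-0.04 -0.28  0.35]
```

>>> send_rows:
  moves:
    - [[0.7, 0, 0.001, 0.002, 0], [0.7, 0.025, 0.001, 0.002, 0], [0.7, 0.045, 0.001, 0.002, 0], [0.7, 0.055, 0.001, 0.002, 0], [0.7, 0.059, 0.001, 0.002, 0], [0.7, 0.059, 0.001, 0.002, 0], [0.7, 0.059, 0.001, 0.002, 0]]

```text
time_s: 9.72
eef_pos: [544.5, -93.7, 238.6]
tcp_rot: [-0.464, 0.534, -0.463, -0.534]
wrist_force: [1.1, 1.1, 0.6]
gripper_width: 61.3
```

>>> send_rows:
  moves:
    - [[0.45, 0, 0, 0, 0], [0.4, 0, 0, 0, 0], [0.37, 0, 0, 0, 0], [0.35, 0, 0, 0, 0], [0.33, 0, 0, 0, 0], [0.31, 0, 0, 0, 0], [0.2, 0, 0, 0, 0], [0.2, 0, 0, 0, 0]]

```text
time_s: 10.38
eef_pos: [544.3, -93.8, 237.9]
tcp_rot: [-0.464, 0.534, -0.463, -0.534]
wrist_force: [0.7, -0.4, 2.1]
gripper_width: 28.7
```

>>> send_rows:
  moves:
    - [[0, 0, 0, 0, 0], [0, 0, 0, 0, 0], [0, 0, 0, 0, 0]]

```text
time_s: 10.63
eef_pos: [544.3, -93.8, 237.9]
tcp_rot: [-0.464, 0.534, -0.463, -0.534]
wrist_force: [1.9, -0.3, 2.1]
gripper_width: 28.5
```

```bash
python3 - <<'E'
from h import *
s=readout.state();print(s["gripper_width"],s["wrist_torque"])
c=optics.capture("side");cv2.imwrite("pics/s1.png",c["img"][100:400,150:600])
to(545,-93,60,-172)
E
```

```text
28.452317212809472 [ 0.16177041 -0.67330497 -0.01803028]
to (545, -93, 60, -172) d [-0.0001 -0.0008  0.0007] spin 0.002 yaw now -171.91 tip [544.3 -93.8  59.9] F [1.39 0.61 1.49]
```

View pics/s1.png

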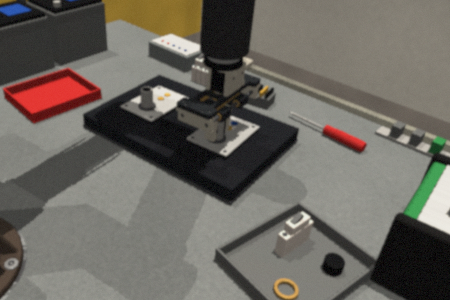

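Gripped: opening 28.5 mm, fingers straddling the right connector at crop (210,128). I lift.

>>> send_rows:
  moves:
    - [[0, -0.003, 0, 0, 0], [0, -0.01, 0, 0, 0], [0, -0.02, 0, 0, 0], [0, -0.04, 0, 0, 0], [0, -0.07, 0, 0, 0], [0, -0.1, 0, 0, 0], [0, -0.12, 0, 0, 0], [0, -0.12, 0, 0, 0]]

```text
time_s: 11.35
eef_pos: [544.9, -94.0, 363.3]
tcp_rot: [-0.465, 0.536, -0.462, -0.532]
wrist_force: [0.5, -0.3, -3.1]
gripper_width: 28.9
```

```bash
python3 - <<'E'
from h import *
np.set_printoptions(precision=3,suppress=True)
s=readout.state();print(s["gripper_width"],s["wrist_force"])
c=optics.capture("wrist");W=world(c);z=W[...,2];ok=c["z_map"]>0
m=(W[...,1]>-150)&(W[...,1]<-30)&(W[...,0]>480)&(W[...,0]<670)&ok&(z>155)&(z<190)
P=W[m]
for _ in range(3):
    A=np.c_[P[:,:2]-P[:,:2].mean(0),np.ones(len(P))];k=np.linalg.lstsq(A,P[:,2],rcond=None)[0];P=P[abs(A@k-P[:,2])<4]
print(len(P),k,cv2.minAreaRect(P[:,:2].astype(np.float32)))
t=optics.capture("top");W=world(t);z=W[...,2];b=t["img"].astype(int)
red=(b[...,2]>120)&(b[...,1]<70)&(W[...,1]>250)&(W[...,1]<520)&(W[...,0]<600)&(W[...,0]>280)
print("red fit",red.sum(),cv2.minAreaRect(W[red&(z>-5)&(z<40)][:,:2].astype(np.float32)))
for h in (0,30):  # intersect pixel outline with planes
    v,u=np.nonzero(red);r=cv2.minAreaRect(np.c_[u,v].astype(np.float32));K=t["camera_matrix"];T=t["world_from_camera"]
    bx=cv2.boxPoints(r);d=np.c_[(bx[:,0]-K[0,2])/K[0,0],-(bx[:,1]-K[1,2])/K[1,1],-np.ones(4)]@T[:3,:3].T
    o=T[:3,3];p=o+d*((h-o[2])/d[:,2])[:,None];print(h,p[:,:2].mean(0),p[:,:2].tolist())
fl=red&(z>2)&(z<10);print("floor z",np.median(z[fl]),cv2.minAreaRect(W[fl][:,:2].astype(np.float32)))
to(545,-93,180,-172)
E
```

```text
28.891299030735322 [ 0.497 -0.255 -3.083]
35999 [  0.003   0.013 179.005] ((576.6338500976562, -90.1220703125), (140.35108947753906, 100.44412994384766), 8.566678047180176)
red fit 4503 ((422.51629638671875, 376.8515930175781), (169.3857879638672, 198.49948120117188), 87.5051040649414)
0 [425.914 383.27 ] [[330.3044049328627, 472.6078422000012], [534.6264424788232, 466.6926223050738], [521.466694416273, 292.1934936782669], [317.2594546894642, 301.5870963285876]]
30 [422.596 376.118] [[328.82124051340594, 463.7407613392017], [529.2216297464406, 457.93907502293354], [516.3144628758552, 286.7891896867941], [316.02666809380287, 296.0024965333514]]
floor z 5.4915596557651725 ((424.58660888671875, 380.974609375), (157.25816345214844, 189.85848999023438), 87.22687530517578)
to (545, -93, 180, -172) d [ 0.001 -0.002  0.001] spin 0.001 yaw now -171.94 tip [543.5 -93.9 180.7] F [-0.32  0.49 -3.75]
```

```bash
python3 - <<'E'
from h import *
to(395,378,180,177)
E
```

```text
to (395, 378, 180, 177) d [0.0008 0.0809 0.488 ] spin 0.193 yaw now -171.94 tip [543.5 -93.9 180.7] F [-0.32  0.49 -3.75]
```

>>> send_rows:
  moves:
    - [[0, 0, 0.002, 0.01, 0.01], [0, 0, 0.005, 0.03, 0.02], [0, 0, 0.01, 0.06, 0.03], [0, 0, 0.015, 0.09, 0.04], [0, 0, 0.02, 0.12, 0.05], [0, 0, 0.025, 0.15, 0.06], [0, 0, 0.03, 0.18, 0.08], [0, 0, 0.035, 0.21, 0.1]]

```text
time_s: 12.12
eef_pos: [478.4, 110.0, 356.2]
tcp_rot: [0.489, -0.509, 0.491, 0.51]
wrist_force: [-0.1, 0.2, -2.7]
gripper_width: 28.6
```

>>> send_rows:
  moves:
    - [[0, 0, 0.008, 0.03, 0.01], [0, 0, 0.015, 0.06, 0.02], [0, 0, 0.022, 0.09, 0.03], [0, 0, 0.03, 0.12, 0.04], [0, 0, 0.038, 0.15, 0.05], [0, 0, 0.045, 0.18, 0.06], [0, 0, 0.05, 0.2, 0.07], [0, 0, 0.052, 0.21, 0.08]]

```text
time_s: 12.78
eef_pos: [418.1, 318.7, 356.1]
tcp_rot: [0.508, -0.49, 0.51, 0.49]
wrist_force: [-1.3, 0.2, -3.8]
gripper_width: 28.6
```

```bash
python3 - <<'E'
from h import *
print(readout.state()["gripper_width"])
to(395,378,180,177)
E
```

```text
28.586931006028244
to (395, 378, 180, 177) d [-0.002   0.0253  0.0584] spin 0.014 yaw now 177.83 tip [418.1 318.7 178.1] F [-1.35  0.17 -3.82]
```

>>> send_rows:
  moves:
    - [[0, 0, 0.01, 0.025, 0.01], [0, 0, 0.02, 0.045, 0.014], [0, 0, 0.024, 0.055, 0.014], [0, 0.02, 0.025, 0.058, 0.014], [0, 0.04, 0.025, 0.058, 0.014], [0, 0.06, 0.025, 0.058, 0.014], [0, 0.065, 0.025, 0.058, 0.014], [0, 0.065, 0.025, 0.058, 0.014]]

```text
time_s: 13.45
eef_pos: [396.2, 374.6, 290.6]
tcp_rot: [0.511, -0.487, 0.515, 0.486]
wrist_force: [0.2, -0.5, -3.7]
gripper_width: 28.6
```

```bash
python3 - <<'E'
from h import *
np.set_printoptions(precision=3,suppress=True)
c=optics.capture("wrist");W=world(c);z=W[...,2];ok=c["z_map"]>0;b=c["img"].astype(int);cv2.imwrite("pics/w2.png",c["img"])
m=(W[...,1]>270)&(W[...,1]<480)&(W[...,0]>300)&(W[...,0]<560)&ok&(z>100)&(z<118)
n,l,s,_=cv2.connectedComponentsWithStats(m.astype(np.uint8));i=1+s[1:,4].argmax();P=W[l==i]
A=np.c_[P[:,:2]-P[:,:2].mean(0),np.ones(len(P))];k=np.linalg.lstsq(A,P[:,2],rcond=None)[0]
print(len(P),k,cv2.minAreaRect(P[:,:2].astype(np.float32)))
red=(b[...,2]>100)&(b[...,1]<80)&(b[...,0]<80)&ok&(z<40)
for lo,hi in((25,36),(1,10)):
    q=red&(z>lo)&(z<hi);print(lo,q.sum(),np.median(z[q]),cv2.minAreaRect(W[q][:,:2].astype(np.float32)),W[q].min(0),W[q].max(0))
to(395,378,120,177)
E
```

```text
36694 [ -0.008   0.029 106.171] ((425.1932373046875, 349.9123840332031), (57.23005676269531, 140.49615478515625), 87.52412414550781)
25 5516 30.86711410748329 ((424.7619934082031, 350.95587158203125), (117.98844909667969, 200.3153533935547), 87.2423095703125) [322.973 287.802  25.013] [523.349 414.652  33.442]
1 20377 6.168131845067705 ((417.8228759765625, 351.7637939453125), (123.20124053955078, 214.56875610351562), 81.81246185302734) [316.809 289.264   1.033] [520.239 426.534   9.996]
to (395, 378, 120, 177) d [-0.006  0.002  0.003] spin -0.001 yaw now 176.95 tip [396.7 375.2 114.1] F [ 0.07  0.68 -3.63]
```

View pics/w2.png

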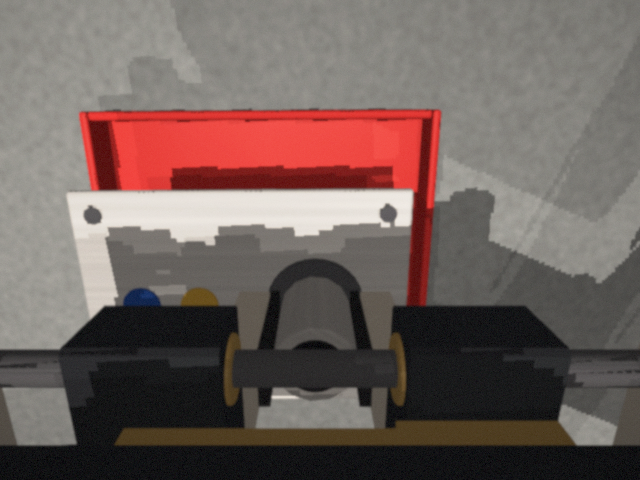

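The wrist picture shows the level cover (edge (68,193) to (412,190)) inside the tray outline (82,113) to (440,112). It needs about +5 mm in y. I lower it.

>>> send_rows:
  moves:
    - [[0, 0, 0.001, 0.005, 0], [0, 0.015, 0.001, 0.005, 0], [0, 0.03, 0.001, 0.005, 0], [0, 0.045, 0.001, 0.005, 0], [0, 0.06, 0.001, 0.005, 0], [0, 0.075, 0.001, 0.005, 0], [0, 0.08, 0.001, 0.005, 0], [0, 0.08, 0.001, 0.005, 0]]

```text
time_s: 14.17
eef_pos: [395.9, 381.0, 212.5]
tcp_rot: [0.513, -0.487, 0.513, 0.486]
wrist_force: [0.5, -0.1, -4.1]
gripper_width: 28.7
```

>>> send_rows:
  moves:
    - [[0, 0, 0, 0, 0], [0, 0.001, 0, 0, 0], [0, 0.002, 0, 0, 0], [0, 0.003, 0, 0, 0], [0, 0.003, 0, 0, 0], [0, 0.003, 0, 0, 0]]

```text
time_s: 14.67
eef_pos: [395.8, 380.8, 209.9]
tcp_rot: [0.513, -0.487, 0.513, 0.487]
wrist_force: [0.8, 0.8, -3.5]
gripper_width: 28.6
```

>>> send_rows:
  moves:
    - [[0, 0.001, 0, 0, 0], [0, 0.002, 0, 0, 0], [0, 0.003, 0, 0, 0], [0, 0.003, 0, 0, 0]]

```text
time_s: 15.0
eef_pos: [395.7, 380.7, 206.4]
tcp_rot: [0.513, -0.487, 0.513, 0.487]
wrist_force: [0.9, -0.4, -3.6]
gripper_width: 28.1
```

>>> send_rows:
  moves:
    - [[0, 0.0005, 0, 0, 0], [0, 0.001, 0, 0, 0], [0, 0.0015, 0, 0, 0], [0, 0.0015, 0, 0, 0]]

```text
time_s: 15.33
eef_pos: [395.8, 380.8, 205.0]
tcp_rot: [0.513, -0.487, 0.513, 0.487]
wrist_force: [0.2, 0.2, -4.0]
gripper_width: 28.5
```

>>> send_rows:
  moves:
    - [[0, 0.0005, 0, 0, 0], [0, 0.001, 0, 0, 0], [0, 0.001, 0, 0, 0]]

```text
time_s: 15.58
eef_pos: [395.8, 380.8, 204.1]
tcp_rot: [0.513, -0.487, 0.513, 0.487]
wrist_force: [-0.9, -0.4, -3.1]
gripper_width: 28.5
```

>>> send_rows:
  moves:
    - [[0, 0.0005, 0, 0, 0], [0, 0.001, 0, 0, 0], [0, 0.001, 0, 0, 0]]

```text
time_s: 15.83
eef_pos: [395.8, 380.8, 203.1]
tcp_rot: [0.513, -0.487, 0.513, 0.487]
wrist_force: [0.6, 0.5, -2.9]
gripper_width: 28.8
```

>>> send_rows:
  moves:
    - [[0, 0.0003, 0, 0, 0], [0, 0.0005, 0, 0, 0], [0, 0.0005, 0, 0, 0]]

```text
time_s: 16.08
eef_pos: [395.7, 380.8, 202.9]
tcp_rot: [0.513, -0.487, 0.513, 0.487]
wrist_force: [-1.2, -0.9, 1.4]
gripper_width: 28.6
```

Contact came at the expected height. I release to a half opening only, because the tray wall is near.

>>> send_rows:
  moves:
    - [[0.32, 0, 0, 0, 0], [0.36, 0, 0, 0, 0], [0.42, 0, 0, 0, 0], [0.48, 0, 0, 0, 0], [0.5, 0, 0, 0, 0], [0.5, 0, 0, 0, 0]]

```text
time_s: 16.58
eef_pos: [395.9, 380.9, 202.7]
tcp_rot: [0.513, -0.487, 0.513, 0.487]
wrist_force: [0.3, 0.1, 0.3]
gripper_width: 43.3
```

>>> send_rows:
  moves:
    - [[0.5, -0.002, 0, 0, 0], [0.5, -0.01, 0, 0, 0], [0.5, -0.03, 0, 0, 0], [0.5, -0.06, 0, 0, 0], [0.5, -0.09, 0, 0, 0], [0.5, -0.12, 0, 0, 0], [0.5, -0.15, 0, 0, 0], [0.5, -0.18, 0, 0, 0]]

```text
time_s: 17.25
eef_pos: [395.6, 380.4, 385.1]
tcp_rot: [0.513, -0.487, 0.513, 0.487]
wrist_force: [-0.3, 0.2, 0.4]
gripper_width: 43.9
```

>>> send_rows:
  moves:
    - [[0.5, -0.01, 0, -0.04, 0], [0.5, -0.01, 0, -0.08, 0], [0.5, -0.01, 0, -0.12, 0], [0.5, -0.01, 0, -0.15, 0], [0.5, -0.01, 0, -0.15, 0], [0.5, -0.01, 0, -0.15, 0], [0.5, -0.01, 0, -0.15, 0]]

```text
time_s: 17.83
eef_pos: [388.0, 231.1, 393.6]
tcp_rot: [0.514, -0.486, 0.513, 0.487]
wrist_force: [0.8, 0.4, -0.7]
gripper_width: 43.9
```

```bash
python3 - <<'E'
from h import *
np.set_printoptions(precision=3,suppress=True)
for name in("top","wrist","side"):
    c=optics.capture(name);W=world(c);z=W[...,2];ok=c["z_map"]>0;b=c["img"].astype(int)
    if name!="wrist": cv2.imwrite(f"pics/{name}9.png",c["img"])
    for tag,(x0,x1,y0,y1,lo,hi) in dict(tray=(330,520,295,460,12,22),gran=(470,635,50,175,48,57)).items():
        m=(W[...,0]>x0)&(W[...,0]<x1)&(W[...,1]>y0)&(W[...,1]<y1)&ok&(z>lo)&(z<hi)&(b.min(-1)>60)
        n,l,s,_=cv2.connectedComponentsWithStats(m.astype(np.uint8))
        if n<2: continue
        P=W[l==1+s[1:,4].argmax()]
        A=np.c_[P[:,:2]-P[:,:2].mean(0),np.ones(len(P))];k=np.linalg.lstsq(A,P[:,2],rcond=None)[0]
        print(name,tag,len(P),k,cv2.minAreaRect(P[:,:2].astype(np.float32)))
    print(name,[np.round(a["position"]) for a in spotter.spot_point(c,"red_tray")[:1]])
s=readout.state();print(s["eef_pos"],s["wrist_force"],s["time_s"])
E
```

```text
top tray 28 [-0.046 -0.091 17.137] ((361.819580078125, 336.8115539550781), (10.159191131591797, 24.861785888671875), 65.22633361816406)
top gran 1441 [-0.002 -0.001 52.075] ((551.7418212890625, 111.04896545410156), (140.46697998046875, 100.34613800048828), 6.180010795593262)
top [array([ 454., -429.,    4.])]
wrist tray 3751 [-0.     0.016 18.283] ((401.74188232421875, 351.6490478515625), (45.621177673339844, 93.93338775634766), 86.74681854248047)
wrist gran 18653 [ 0.001 -0.002 53.259] ((553.9750366210938, 113.11395263671875), (140.6873016357422, 92.36104583740234), 6.032575607299805)
wrist []
side tray 795 [ 0.001  0.006 19.84 ] ((425.18505859375, 380.1138916015625), (104.25154113769531, 141.2141876220703), 87.06524658203125)
side gran 961 [ 0.002  0.004 54.79 ] ((553.9982299804688, 110.41191101074219), (144.30447387695312, 104.07049560546875), 6.258547782897949)
side [array([425., 378.,  -2.])]
[387.887 231.714 392.362] [0.646 0.724 0.009] 18.1333
```

View pics/side9.png

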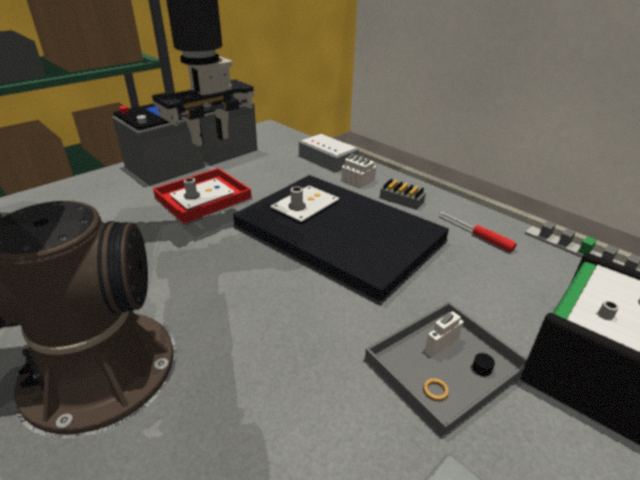

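View pics/top9.png

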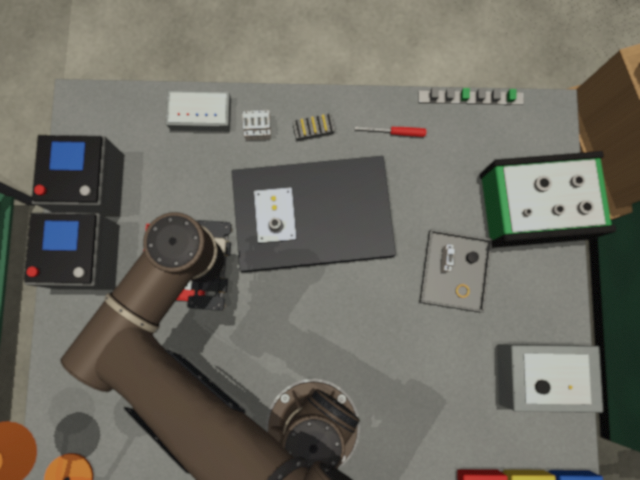

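The side view shows the rocked cover level in the red tray at about (202,190). The flat cover is still on the granite at (305,203), and the other objects are where they were. I hand the job in.

```bash
python3 -c "
from cell import job
print(job.finish_job())"
```

```text
the job is handed in; nothing more can be done
None
```

The right cover is the warped one. It now stands level near the middle of the red tray, and the job was handed in at about 18 s of the 69 s allowed; no verdict was reported.

- **Rocking:** Both far corners of the left cover were firm, taking about 6–7 N with no travel. The right cover's +y corner went down about 3 mm at 1–2 N and then met its stop. I held it there at about 7 N for over 0.5 s; the tilt measured 0.047 rad.
- **Placing:** I lifted the right cover by its connector and lowered it until it touched the tray floor with about 5 N. I then opened the gripper halfway and backed away.
- **Last checks:**
  - The side camera puts the cover's centre at (425, 380) mm against the tray's (425, 378) mm, tilted about 0.01 rad.
  - The left cover is level and within about 1 mm of where it started.
  - The robot is clear of everything, and nothing else appears moved.
- **Disagreements:**
  - In the last pictures the arm hid the tray from the top camera, and the tray detector gave a wrong position in that view. The wrist camera saw only part of the cover and gave a tilt of 0.016 rad, so the centring rests on the side view alone.
  - The cameras differed by 2–3 mm throughout.

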